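Close the hasp and pin it

ROBOT

A 6-joint arm with a two-finger parallel gripper is mounted at the origin on the work surface. World frame = base frame: x ahead of the robot, y to its left, z up, the work surface at z = 0. Lengths are in m, angles in rad, forces in N, time in s.
With the tool pointing down it reaches from about 0.325 to 0.9 m from the base axis. Payload 3.5 kg.
Tool frame: the origin (TCP) lies at the very end of the fingers, on their centre line; the grasp point (between the pads) lies 19 mm behind it (pinch_z is the distance from the TCP to the grasp point, in m); y points along the fingers, x is the direction in which the jaws open and shut, and the axes are right-handed (so a half turn about y gives the same grasp; the last joint's range is limited). The gripper opens to 85 mm and grips with 20 to 120 N. Pads are 22 mm wide; open, the fingers measure 114 mm over their backs; the gripper's body (76 mm by 85 mm) begins 54 mm behind the grasp point. The pads swing forward as they close: fully open they stand 13 mm farther back than shut.
Start: joints at [-1.244, 0.276, -0.026, 1.268, 0, 1.467], TCP at [0.26, -0.568, 0.231] pointing down, gripper open.
Joint ranges: [-3.12, 3.12], [-0.85, 1.88], [-1.08, 1.24], [-1.95, 2.15], [-1.57, 1.53], [-3.14, 3.14]. Speed limits (rad/s): [2.57, 2.57, 3.14, 3.14, 3.14, 3.14].

INTERFACE

Orientations are given as a unit quaternion [w, x, y, z].
In Python, from plant import get_obs, snapshot, hand_in, pinch_z gives the robot as it stands. The module is installed in compiled form; this text tells all that it offers.
- The arm moves only by the tool send_rows, never from a script. Its argument "commands" is a list that holds one entry, the list of rows, each a list of 7 numbers: the shift along the tool's x, y, z in m, then the turn, a rotation vector about the tool's x, y, z in degrees, then the closure, from 0 (fully open) to 1 (shut). In form: [[[x, y, z, rx, ry, rz, jaw], ...]]. A call has 1 to 10 rows; each row is the pose to reach, as a shift and turn from the pose commanded when the call began, along the tool's axes at that moment; what a row does not reach only later rows make up. A row lasts 1/10 s, in which the tool goes at most 50 mm and 8.59 degrees, less where a joint would pass 70% of its speed; a pose out of reach is approached as far as the arm can. A call with a gripper value outside its range is refused whole. The fingers move at their own pace and stop on an object; "grip_force" is the grip in N (left out, the last holds). Time passes only in rows, so rows that repeat a pose let the fingers close. It gives the time, the measured TCP pose, the force and the opening at its end, in the units of the state.
- get_obs(): the state, without advancing time (a new reading comes with each control period).
- snapshot(name): name is "side" or "top" or "wrist"; returns a dict with "img" (480x640x3 uint8, red, green, blue), "depth" (480x640 float32, m along the optical axis (not along the pixel's ray), 0 where there is no reading), "fx", "fy", "cx", "cy" (pixels), "world_from_camera" (4x4, takes a point from camera to world coordinates). Camera axes: x right, y up, looking along -z (the intrinsics and any distortion apply to the point x, -y, -z); pixel columns grow to the right and rows downward; lengths in m; the calibration is good to about 2 mm. The wrist camera is an equidistant fisheye: a pixel r from the principal point sees the ray r / f radians off the axis. A picture is of the moment at which its call begins.
- hand_in(): hands the job in, once; it reports no verdict.
The state is a dict: "clock": time; "joint_positions": joint angles; "dq": joint speeds; "tau": joint torques, N m; "tool_pos": TCP position; "eef_rot": TCP orientation; "force": force on the tool from outside, world axes, zero at the start; "ft_torque": the same for the moment, N m; "finger_gap": finger opening in m.
Only numpy, scipy, OpenCV 4.12 (cv2) and the standard library are available. Lean on these libraries where they do the work, as an engineer would, in place of code of your own. Each camera call takes 0.05 s, during which the arm holds its last target. There are 200 camera calls.

TASK

Lock up the grey tool cabinet: swing its hasp flat over the staple, then let the retaining pin down through the staple's loop until its handle sits on the loop. The pin is lying flat on the bench, so before that hang it by its handle in a free slot of the slotted rack, let go, and take it again from above by the handle. Leave the other tools where they are.

Things in the scene. Friction and masses are not known exactly. Their poses are not given: they have to be found in the camera images.
- cabinet: Closed grey two-door steel tool cabinet, fixed, 300 mm wide (y), 200 deep (x), 163 high (all sizes in mm). Origin on the bench under the middle of its flat door front; x points into it, y to the left as seen from its front, z up. Hasp and staple are on its front near the top. Fingers that reach below the cabinet's top on the inner side of the pin would meet it.
- staple_eye (a point): Middle of the staple's opening, 143 mm above the bench, 20 below the cabinet's top, 16 in front of the door face; axes as the cabinet. The staple is a level U of 7 mm bar: legs along x, centres at y = -17 and +17, outer cross bar's centre at x = -14. With the hasp shut the opening is clear from x = -10.5 to +11 and y = -13.5 to +13.5, straight up and down.
- hasp_hinge (a point): Point on the hasp's upright hinge axis at the strap's mid height, 4.5 mm in front of the door face, 60 mm to the +y side of the staple's middle. Axes as the cabinet.
- hasp (a joint): Strap angle, rad. 0: shut, flat on the doors over the staple, running from the hinge to -y of the cabinet. It grows as the free end swings out: at 1.57 it sticks straight out (-x), beyond that it leans to +y; at most 2.9. The strap stays where it is left; under 1 N at its end moves it.
- hasp_end (a point): Middle of the strap's plain end, 105 mm from the hinge axis. Steel strap 4 thick, 36 high (18 above and below this point), 122 long from the axis; slot for the staple from 36 to 90 mm from the axis, 16 high; its tip is turned 8 mm outwards. Shut, the staple's bar reaches to 81 mm from the axis, so the plain part from 90 to 119 can be pushed home beside it.
- pin_shaft (a point): Middle of the pin's shaft. The pin: 10 mm round steel shaft with a flat bow handle of 10 mm round black bar, all in one plane, lying flat, axis 5 mm above the bench; about 60 g, centre of mass on the shaft. x runs along the shaft from tip to handle, y along the handle's width. Round tip at x = -40, handle's lower bar at +40, top bar at +80 (bar centres).
- pin_shoulder (a point): Middle of the handle's lower bar, on the shaft's axis: the part that rests on rack or staple. Bar 10 thick, 62 wide over all (y); the tip is 80 mm from here. Axes as pin_shaft. With the pin home, handle along the cabinet's y, this point is 8.5 mm above staple_eye.
- pin_bow (a point): Middle of the handle's top bar, 40 mm from pin_shoulder: 10 thick, straight for 32 mm along y. The handle is open inside, 30 mm between lower and top bar. Axes as pin_shaft.
- pin: The whole pin. Axes as pin_shaft; origin 5 mm below pin_shoulder as it lies flat.
- rack_slot (a point): Point on top of the orange rack's plate in its middle slot, 115 mm above the bench, 19 behind the plate's front edge; x points back into the rack, y to the left seen from the front, z up. Plate 6 thick. Five slots, 14 wide, 35 deep, open to the front, at y = -90, -45, 0, 45, 90; the outer two hold tools. A lip 5 high, 4 deep runs along the front edge between slots.
- rack: Slotted rack, fixed, 240 wide; origin on the bench below the middle of the plate's front edge, axes as rack_slot. Under the plate it is open to the front, down to the bench; a block starts 63 mm behind the front edge, its drill bits reach 160 mm above the bench. A pin whose handle rests across a slot behind the lip swings down and hangs upright, pin_shoulder 5 mm above the plate.
- countersink: Countersink with a 24 mm blue handle, 42 mm high, hanging in the rack's outer slot at +y; leave alone. Origin under the handle.
- scriber: Scriber with a wooden handle 25 mm across, 44 mm high, hanging in the rack's outer slot at -y; leave alone. Origin under the handle.
- caliper: Steel caliper, 235 mm long, 8 mm thick, lying on the bench; leave alone. Origin under its middle.
- jar: Glass jar of screws with a snap lid, 72 mm across, 84 mm high; leave alone. Origin under its middle.
- mallet: Mallet with a hard silicone head 52 mm thick and 90 mm long and a 230 mm wooden handle, lying on the bench; leave alone. Origin under the head.
Things that resemble listed ones, but are neither listed nor needed, are in the scene too. Of the things shaped like the pin, the black one is meant.

How it is judged:
By the outcome, as a careful person would: the job done as asked, in the order asked, and still so for the second after the job is handed in, with the robot touching nothing.
It also fails if it takes over 72 s, if anything falls off the work surface, if the arm or the gripper's body presses on something with over 40 N, if the wrist force passes 120 N, or if a joint passes its speed limit or range.

## Working session

There is one attempt and no reset: what is moved stays moved. The work goes in short steps, Python scripts to look and compute and a tool call to move; the robot and the scene stay as the last step left them, time stands still between calls to the robot, and variables do not carry over. Pictures are saved under pics/ and viewed, about 8 in all and at most 12, crops included, and the job is handed in when it is done.

Besides the shell and the picture viewer there is one more tool, called after ">>>" by a JSON object that holds its "op" and its "data". send_rows: Moves the arm, as the interface text tells. Its arguments: {"type":"object","properties":{"commands":{"type":"array","items":{"type":"array","items":{"type":"array","items":{"type":"number"}}}},"grip_force":{"type":"number"}},"required":["commands"]}

```bash
mkdir -p pics; cat > h.py <<'E'
import numpy as np, cv2, pickle
from plant import get_obs, snapshot, hand_in, pinch_z
from scipy.spatial.transform import Rotation as R
def snap(n,f=None):
    s=snapshot(n); pickle.dump(s,open(f'{f or n}.pkl','wb'))
    if f: cv2.imwrite(f'pics/{f}.png',s['img'][:,:,::-1])
    return s
def cloud(s):  # pinhole
    v,u=np.mgrid[0:480,0:640]; d=s['depth']
    P=np.stack([(u-s['cx'])/s['fx']*d,-(v-s['cy'])/s['fy']*d,-d],-1)
    T=s['world_from_camera']; W=P@T[:3,:3].T+T[:3,3]; W[d==0]=np.nan
    return W
E
python3 - <<'E'
from h import *
for n in('side','top'):
    s=snap(n,n+'0'); print(n,s['world_from_camera'].round(3).tolist(),s['fx'],s['cx'])
print(get_obs(),pinch_z)
E
```

```text
side [[0.996, 0.045, -0.079, 0.512], [-0.089, 0.682, -0.726, -0.803], [0.022, 0.73, 0.683, 0.817], [0.0, 0.0, 0.0, 1.0]] 455.6993830170028 318.744366545062
top [[0.028, 0.997, -0.068, 0.53], [-1.0, 0.028, 0.003, -0.056], [0.005, 0.068, 0.998, 1.007], [0.0, 0.0, 0.0, 1.0]] 452.0676863177878 321.3875310808368
{'clock': 0.1, 'joint_positions': array([-1.24439973e+00,  2.77103836e-01, -2.77524346e-02,  1.26795070e+00,
        1.25905081e-05,  1.46743134e+00]), 'dq': array([ 8.79445909e-07, -2.71181894e-03,  2.96695775e-03, -9.46174637e-04,
       -2.39619441e-03,  8.26025895e-04]), 'tau': array([ 6.71232301e-04, -4.46708930e+01,  2.96128392e+01,  8.48101830e-03,
       -5.91579487e-05, -5.56707064e-06]), 'tool_pos': array([ 0.26020067, -0.56750242,  0.23023826]), 'eef_rot': array([ 0.59556317, -0.59466901,  0.38243794, -0.38133254]), 'force': array([1.07623561, 0.32385483, 0.77107658]), 'ft_torque': array([-0.01157877,  0.01580025, -0.02693909]), 'finger_gap': 0.08571065786661641} 0.0187
```

View pics/top0.png

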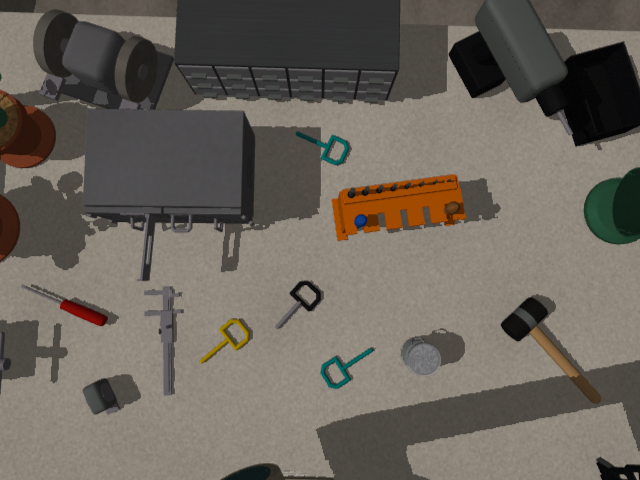

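View pics/side0.png

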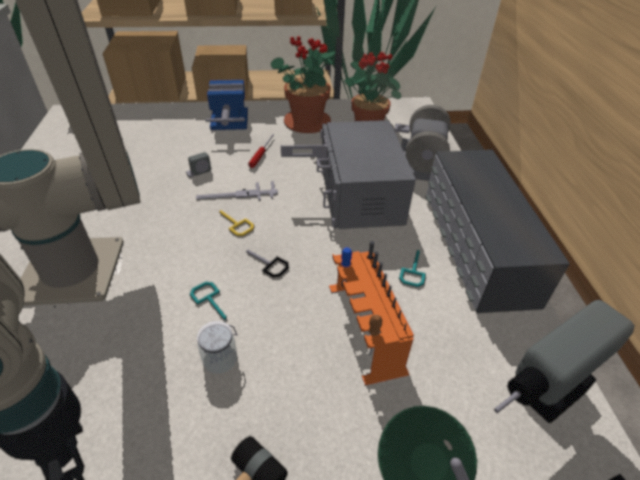

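The top view shows the black pin at (278,327)–(306,295), the orange rack around (400,205), and the cabinet front edge around y=215. The hasp strap sticks out at (148,250). The side view agrees.

```bash
python3 - <<'E'
from h import *
s=pickle.load(open('top0.pkl','rb')); W=cloud(s); I=s['img'].astype(int)
crop=s['img'][190:300,80:270]; cv2.imwrite('pics/crop1.png',cv2.resize(crop,None,fx=4.2,fy=4.2,interpolation=cv2.INTER_CUBIC)[:,:,::-1])
v,u=np.mgrid[0:480,0:640]
# bench plane
m=(np.abs(W[...,2])<.02); print('bench z',np.nanmedian(W[m][:,2]))
# black pin
box=(u>270)&(u<330)&(v>275)&(v<335)
h=box&(I.max(-1)<60)&(W[...,2]>-.0); print('black',h.sum(),np.nanmedian(W[h],0),np.c_[u[h],v[h]].mean(0))
pin=box&(W[...,2]>.0045); p=W[pin]; print(len(p),np.nanmax(p[:,2]))
c=p.mean(0);w,V=np.linalg.eigh(np.cov(p[:,:2].T)); print(c,V[:,1]); 
q=(p[:,:2]-c[:2])@V; print(q.min(0),q.max(0))
# rack plate
o=(I[...,0]>150)&(I[...,2]<70)&(I[...,1]<140)&(u>325)&(u<480)&(v>165)&(v<245)
z=W[...,2]; print('rack z hist',np.histogram(z[o&~np.isnan(z)],bins=np.arange(0,.2,.01)))
pl=o&(np.abs(z-.115)<.006); cv2.imwrite('pics/m.png',(pl*255).astype(np.uint8))
r=cv2.minAreaRect(W[pl][:,:2].astype(np.float32)); print('rack rect',r,cv2.boxPoints(r))
# cabinet top
ct=(np.abs(z-.163)<.006)&(u>75)&(u<265)&(v>95)&(v<225)
r=cv2.minAreaRect(W[ct][:,:2].astype(np.float32)); print('cab',r,cv2.boxPoints(r),np.median(z[ct]))
# points in front at strap heights
st=(u>90)&(u<250)&(v>205)&(v<290)&(z>.1)&(z<.157)
P=W[st]; 
np.savetxt('st.txt',np.c_[u[st],v[st],P],fmt='%.3f'); print(len(P))
E
```

```text
bench z 0.00033813153108641636
black 341 [ 0.4922725  -0.02930628  0.009338  ] [306.19061584 294.7888563 ]
538 0.013745363526186605
[ 0.4772851  -0.01577782  0.00895894] [-0.74827387  0.66338994]
[-0.06978334 -0.082213  ] [0.0860825  0.08952948]
rack z hist (array([ 252,    0,    0,    0,    0,    0,    0,    0,    0,    0,   57,
       3262,   61,    0,    0,    0,    0,    0,    0]), array([0.  , 0.01, 0.02, 0.03, 0.04, 0.05, 0.06, 0.07, 0.08, 0.09, 0.1 ,
       0.11, 0.12, 0.13, 0.14, 0.15, 0.16, 0.17, 0.18, 0.19]))
rack rect ((0.6822780966758728, -0.2161923497915268), (0.0915253683924675, 0.2388540804386139), 9.56338119506836) [[ 0.61731    -0.10602801]
 [ 0.65699285 -0.3415626 ]
 [ 0.7472462  -0.3263567 ]
 [ 0.70756334 -0.0908221 ]]
cab ((0.7330883145332336, 0.24499911069869995), (0.22283515334129333, 0.30093327164649963), 0.613296389579773) [[0.6200665  0.39426455]
 [0.6232877  0.0933485 ]
 [0.8461101  0.09573367]
 [0.84288895 0.39664972]] 0.16297132969520234
1291
```

View pics/crop1.png

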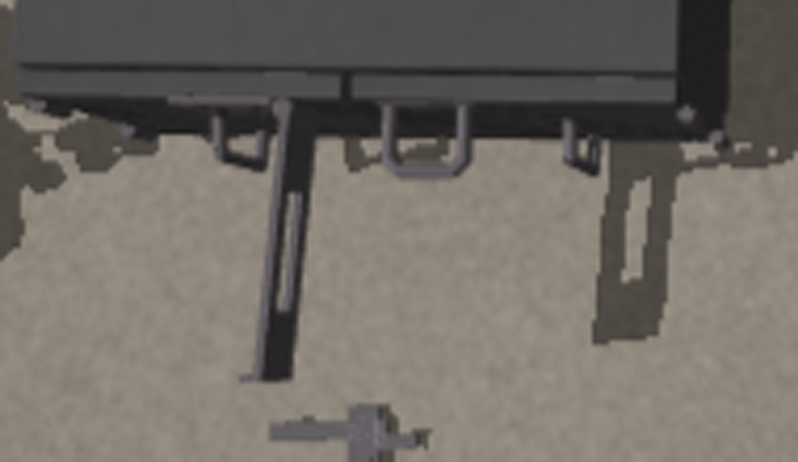

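The crop shows the staple U with legs at u≈389 and 465 and cross bar at v≈172 (crop pixels). The hinge is at (283,105) and the strap's end at (262,378), just past straight out.

```bash
cat >> h.py <<'E'
def ray(s,u,v,z):
    T=s['world_from_camera']; d=T[:3,:3]@np.array([(u-s['cx'])/s['fx'],-(v-s['cy'])/s['fy'],-1]); o=T[:3,3]
    return o+d*(z-o[2])/d[2]
E
python3 - <<'E'
from h import *
s=pickle.load(open('top0.pkl','rb')); W=cloud(s); I=s['img'].astype(int); v,u=np.mgrid[0:480,0:640]; z=W[...,2]
print({k:s[k] for k in s if k not in('img','depth','world_from_camera')})
c=lambda a,b:(80+(a+.5)/4.2-.5,190+(b+.5)/4.2-.5)
for n,a,b,h in[('legL',389,140,.1465),('legR',465,140,.1465),('bar',427,172,.1465),('hinge',283,105,.161),('tip',262,378,.161)]: print(n,ray(s,*c(a,b),h).round(4))
# cabinet front & sides: z at top
ct=(np.abs(z-.163)<.004)&(u>75)&(u<265)&(v>95)&(v<225)
fr=[];
for uu in range(95,240,4):
    vv=np.where(ct[:,uu])[0]; fr.append(ray(s,uu,vv.max()+.5,.163)[:2])
fr=np.array(fr); 
k=np.polyfit(fr[:,1],fr[:,0],1); print('front x= %.4f + %.4f y'%(k[1],k[0]),np.std(fr[:,0]-np.polyval(k,fr[:,1])), fr[:,0].round(3))
for vv in(140,170): 
    uu=np.where(ct[vv])[0]; print('sides',ray(s,uu.min()-.5,vv,.163),ray(s,uu.max()+.5,vv,.163))
# rack: front edge & slots
o=(I[...,0]>120)&(I[...,2]<70)&(u>325)&(u<480)&(v>165)&(v<245)&(np.abs(z-.117)<.01)
for vv in(212,216,220): print(vv,''.join('#' if o[vv,x] else '.' for x in range(330,475)))
# pin fit: handle vs shaft
box=(u>270)&(u<330)&(v>275)&(v<335)
h=box&(I.max(-1)<60)
# true handle excludes shadow: use height
for n,mm in(('handle',h&(z>.006)),('shaft',box&(I.max(-1)>=60)&(z>.006))):
    p=W[mm]; print(n,mm.sum(),np.median(p,0).round(4),((p.min(0)+p.max(0))/2).round(4))
    r=cv2.minAreaRect(np.argwhere(mm)[:,::-1].astype(np.float32)); print(r)
cv2.imwrite('pics/pin.png',cv2.resize(s['img'][275:340,265:335],None,fx=8,fy=8,interpolation=cv2.INTER_CUBIC)[:,:,::-1])
E
```

```text
{'fx': 452.0676863177878, 'fy': 452.0676863177878, 'cx': 321.3875310808368, 'cy': 246.7617479832704}
legL [0.6266 0.2278 0.1465]
legR [0.6276 0.1933 0.1465]
bar [0.6125 0.2098 0.1465]
hinge [0.6394 0.2711 0.161 ]
tip [0.5173 0.2738 0.161 ]
front x= 0.6497 + -0.0263 y 0.0048906402123695784 [0.642 0.644 0.641 0.643 0.645 0.641 0.643 0.644 0.638 0.638 0.639 0.639
 0.639 0.62  0.643 0.645 0.642 0.657 0.644 0.646 0.643 0.645 0.643 0.649
 0.644 0.646 0.644 0.644 0.644 0.647 0.645 0.645 0.647 0.646 0.646 0.654
 0.646]
sides [0.77810568 0.39440278 0.163     ] [0.78696235 0.09523696 0.163     ]
sides [0.72039943 0.39451281 0.163     ] [0.72916433 0.09483263 0.163     ]
212 .............#####################.##################.################.......################.......##############...............................
216 .............############..............................################.......################......################.......#############.........
220 ..............##########...............................################.......################.......#################...........................
handle 309 [ 0.4922 -0.0293  0.0095] [ 0.4745 -0.0182  0.0099]
((296.7500305175781, 303.7500305175781), (27.577163696289062, 49.497474670410156), 45.0)
shaft 162 [0.4502 0.0091 0.0093] [ 0.4697 -0.0133  0.0099]
((298.1408996582031, 304.2770690917969), (46.44959259033203, 47.32738494873047), 88.60282135009766)
```

View pics/pin.png

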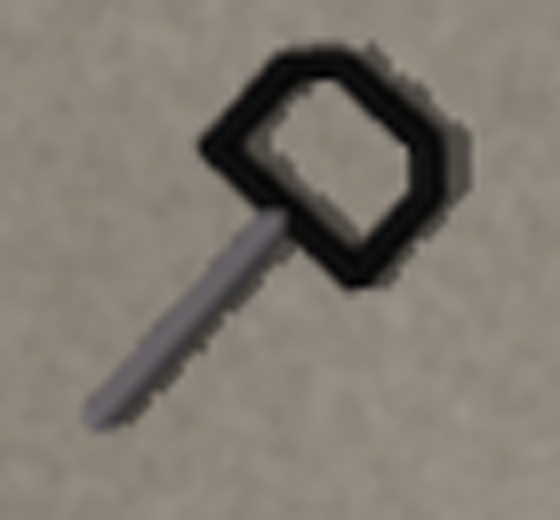

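The pin crop gives tip (97,412), lower bar from (210,148) to (357,278), and top bar around (385,108) in crop/8 pixels. Next I convert these and check them against the known sizes.

```bash
python3 - <<'E'
from h import *
s=pickle.load(open('top0.pkl','rb')); W=cloud(s);z=W[...,2]
c=lambda a,b:(265+(a+.5)/8-.5,275+(b+.5)/8-.5)
P={n:ray(s,*c(a,b),.005) for n,a,b in[('tip',97,412),('sh',283,213),('bow',385,108),('sl',210,148),('sr',357,278)]}
for n in P: print(n,P[n].round(4))
print('len',np.linalg.norm(P['tip']-P['sh']),np.linalg.norm(P['bow']-P['sh']),np.linalg.norm(P['sl']-P['sr']))
d=P['bow']-P['tip']; print('az',np.degrees(np.arctan2(d[1],d[0])))
for uu,vv in[(405.5,216),(405.5,212),(428.5,216),(428.5,212),(383,216)]: print('slot',ray(s,uu,vv,.115).round(4))
# door handles' height
for n,(a,b,cc,dd) in{'hL':(215,105,268,170),'hR':(562,118,602,175),'staple':(380,100,475,180)}.items():
    q=W[190+int(b/4.2):190+int(dd/4.2),80+int(a/4.2):80+int(cc/4.2)].reshape(-1,3); q=q[(q[:,2]>.03)&(q[:,2]<.158)]
    print(n,len(q),np.percentile(q,[5,50,95],axis=0).round(3).tolist())
r=R.from_quat(get_obs()['eef_rot'],scalar_first=True).as_matrix(); print(r.round(3))
# side camera checks
S=pickle.load(open('side0.pkl','rb')); V=cloud(S); I=S['img'].astype(int); v,u=np.mgrid[0:480,0:640]
h=(u>262)&(u<292)&(v>252)&(v<280)&(I.max(-1)<60); print('side handle',np.nanmedian(V[h],0))
o=(I[...,0]>140)&(I[...,2]<70)&(I[...,1]<120)&(abs(V[...,2]-.115)<.005); q=V[o][:,:2].astype(np.float32); print('side rack',cv2.boxPoints(cv2.minAreaRect(q)))
E
```

```text
tip [0.4217 0.0343 0.005 ]
sh [ 0.4773 -0.015   0.005 ]
bow [ 0.5069 -0.0422  0.005 ]
sl [0.4946 0.0057 0.005 ]
sr [ 0.4601 -0.0359  0.005 ]
len 0.07432064311318126 0.04018878472793442 0.053971341656898646
az -41.92102387373611
slot [ 0.6573 -0.224   0.115 ]
slot [ 0.6653 -0.2238  0.115 ]
slot [ 0.6586 -0.2697  0.115 ]
slot [ 0.6666 -0.2696  0.115 ]
slot [ 0.656  -0.1792  0.115 ]
hL 137 [[0.622, 0.295, 0.04], [0.639, 0.326, 0.085], [0.642, 0.333, 0.148]]
hR 102 [[0.625, 0.151, 0.039], [0.637, 0.157, 0.083], [0.645, 0.163, 0.095]]
staple 294 [[0.613, 0.192, 0.043], [0.639, 0.221, 0.145], [0.644, 0.247, 0.15]]
[[ 0.417 -0.001  0.909]
 [-0.909  0.002  0.417]
 [-0.002 -1.     0.   ]]
side handle [ 0.49264117 -0.03469295  0.00756952]
side rack [[ 0.61717236 -0.1084732 ]
 [ 0.657598   -0.34598196]
 [ 0.7473881  -0.33069903]
 [ 0.70696247 -0.09319028]]
```

```bash
cat >> h.py <<'E'
def down(az):  # tool down, tool z at azimuth az (deg)
    c,s=np.cos(np.radians(az)),np.sin(np.radians(az)); return np.array([[s,0,c],[-c,0,s],[0,-1,0]])
def rel(p,Rt,p0=None,R0=None):
    o=get_obs()
    if p0 is None: p0=o['tool_pos']
    if R0 is None: R0=R.from_quat(o['eef_rot'],scalar_first=True).as_matrix()
    return np.r_[R0.T@(np.array(p)-p0),np.degrees(R.from_matrix(R0.T@Rt).as_rotvec())]
def state():
    o=get_obs(); r=R.from_quat(o['eef_rot'],scalar_first=True).as_matrix()
    print('t',round(o['clock'],2),'p',o['tool_pos'].round(4),'zaz',np.degrees(np.arctan2(r[1,2],r[0,2])).round(2),'y',r[:,1].round(3),'F',o['force'].round(1),'gap',round(o['finger_gap'],4),'q',o['joint_positions'].round(2))
E
python3 - <<'E'
from h import *
np.set_printoptions(suppress=True,precision=4)
print(rel([.54,.315,.24],down(90)))
# arc as world positions
H=np.array([.6394,.2711]);r=.102
for th in(1.6,1.4,1.2,1.0,.8,.6,.4,.25,.12,0):
    print(th,(H+r*np.array([-np.sin(th),-np.cos(th)])+.0195*np.array([-np.cos(th),np.sin(th)])).round(3))
E
```

```text
[ -0.6857  -0.0083   0.6221  -0.0765 -65.3765  -0.0946]
1.6 [0.538 0.294]
1.4 [0.536 0.273]
1.2 [0.537 0.252]
1.0 [0.543 0.232]
0.8 [0.553 0.214]
0.6 [0.566 0.198]
0.4 [0.582 0.185]
0.25 [0.595 0.177]
0.12 [0.608 0.172]
0 [0.62  0.169]
```

>>> {"op": "send_rows", "data": {"commands": [[[-0.686, -0.008, 0.622, 0, -65.4, 0, 1], [-0.686, -0.008, 0.622, 0, -65.4, 0, 1], [-0.686, -0.008, 0.622, 0, -65.4, 0, 1], [-0.686, -0.008, 0.622, 0, -65.4, 0, 1], [-0.686, -0.008, 0.622, 0, -65.4, 0, 1], [-0.686, -0.008, 0.622, 0, -65.4, 0, 1], [-0.686, -0.008, 0.622, 0, -65.4, 0, 1], [-0.686, -0.008, 0.622, 0, -65.4, 0, 1], [-0.686, -0.008, 0.622, 0, -65.4, 0, 1], [-0.686, -0.008, 0.622, 0, -65.4, 0, 1]]]}}

```text
clock: 1.1
tool_pos: [0.4112, -0.0895, 0.2355]
eef_rot: [-0.707, 0.707, 0.0, 0.0]
force: [0.3, -0.5, -0.0]
finger_gap: -0.0003
```

```bash
python3 - <<'E'
from h import *
np.set_printoptions(suppress=True,precision=4)
state(); print(rel([.54,.315,.24],down(90)))
E
```

```text
t 1.1 p [ 0.4112 -0.0895  0.2355] zaz 90.0 y [ 0. -0. -1.] F [ 0.3 -0.5 -0. ] gap -0.0003 q [-0.37 -0.1  -0.43  1.24  0.    1.2 ]
[ 0.1288 -0.0045  0.4045  0.0014  0.0028  0.0063]
```

>>> {"op": "send_rows", "data": {"commands": [[[0.129, -0.004, 0.405, 0, 0, 0, 1], [0.129, -0.004, 0.405, 0, 0, 0, 1], [0.129, -0.004, 0.405, 0, 0, 0, 1], [0.129, -0.004, 0.405, 0, 0, 0, 1], [0.129, -0.004, 0.405, 0, 0, 0, 1], [0.129, -0.004, 0.405, 0, 0, 0, 1], [0.129, -0.004, 0.405, 0, 0, 0, 1], [0.129, -0.004, 0.405, 0, 0, 0, 1], [0.129, -0.004, 0.405, 0, 0, 0, 1], [0.129, -0.004, 0.405, 0, 0, 0, 1]]]}}

```text
clock: 2.1
tool_pos: [0.5406, 0.3168, 0.2386]
eef_rot: [0.707, -0.707, -0.001, 0.002]
force: [-0.9, -0.4, -0.4]
finger_gap: 0.0002
```

>>> {"op": "send_rows", "data": {"commands": [[[0, 0.04, 0, 0, 0, 0, 1], [0, 0.075, 0, 0, 0, 0, 1], [0, 0.105, 0, 0, 0, 0, 1], [0, 0.105, 0, 0, 0, 0, 1]]]}}

```text
clock: 2.5
tool_pos: [0.5356, 0.3107, 0.1291]
eef_rot: [-0.705, 0.709, -0.004, -0.004]
force: [-0.1, -0.8, -0.4]
finger_gap: 0.0004
```

```bash
python3 - <<'E'
from h import *
state(); s=snap('wrist','w1'); print(s['fx'],s['cx'],s['cy'],s['world_from_camera'].round(3).tolist())
E
```

```text
t 2.5 p [0.5356 0.3107 0.1291] zaz 89.98 y [-0.011 -0.005 -1.   ] F [-0.1 -0.8 -0.4] gap 0.0004 q [ 0.42  0.34 -0.16  1.08 -0.    1.99]
371.64829954431775 323.9459563033306 236.82121323581708 [[1.0, -0.003, 0.01, 0.538], [-0.0, 0.954, 0.3, 0.388], [-0.011, -0.3, 0.954, 0.271], [0.0, 0.0, 0.0, 1.0]]
```

View pics/w1.png

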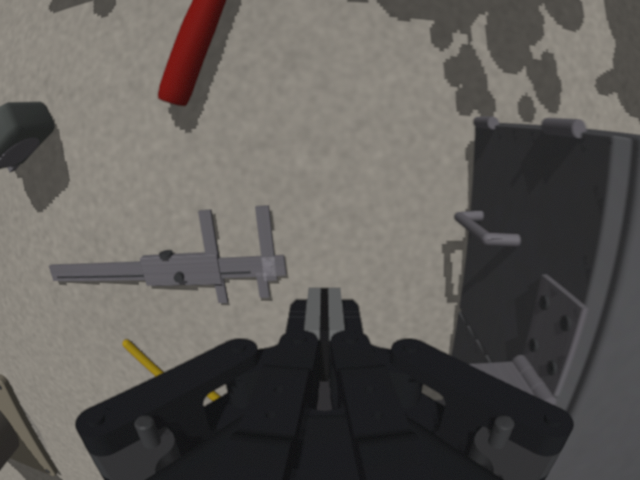

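The wrist view shows the closed fingers at (325,300) in clear air. The hinge plate is at (550,340) on the right, and nothing is below the tips. Now I sweep the hasp.

>>> {"op": "send_rows", "data": {"commands": [[[-0.002, 0, -0.01, 0, 0, 0, 1], [-0.002, 0, -0.022, 0, 0, 0, 1], [-0.004, 0, -0.033, 0, 0, 0, 1], [-0.004, 0, -0.043, 0, 0, 0, 1], [-0.004, 0, -0.054, 0, 0, 0, 1], [-0.003, 0, -0.064, 0, 0, 0, 1], [0, 0, -0.074, 0, 0, 0, 1], [0.003, 0, -0.084, 0, 0, 0, 1], [0.008, 0, -0.093, 0, 0, 0, 1], [0.013, 0, -0.102, 0, 0, 0, 1]]]}}

```text
clock: 3.55
tool_pos: [0.5537, 0.2108, 0.1345]
eef_rot: [0.707, -0.707, -0.0, 0.0]
force: [0.1, 0.7, -0.8]
finger_gap: 0.0003
```

>>> {"op": "send_rows", "data": {"commands": [[[0.006, 0, -0.008, 0, 0, 0, 1], [0.013, 0, -0.016, 0, 0, 0, 1], [0.021, 0, -0.023, 0, 0, 0, 1], [0.029, 0, -0.029, 0, 0, 0, 1], [0.035, 0, -0.033, 0, 0, 0, 1], [0.042, 0, -0.037, 0, 0, 0, 1], [0.048, 0, -0.04, 0, 0, 0, 1], [0.055, 0, -0.042, 0, 0, 0, 1], [0.055, 0, -0.042, 0, 0, 0, 1]]]}}

```text
clock: 4.45
tool_pos: [0.6095, 0.1694, 0.1347]
eef_rot: [-0.707, 0.707, 0.0, 0.0]
force: [-0.6, 0.2, -0.3]
finger_gap: -0.0001
```

```bash
python3 - <<'E'
from h import *
state()
s=snap('top','t2'); W=cloud(s)
cv2.imwrite('pics/c2.png',cv2.resize(s['img'][170:300,80:270],None,fx=4.2,fy=4.2,interpolation=cv2.INTER_CUBIC)[:,:,::-1])
E
```

```text
t 4.45 p [0.6095 0.1694 0.1347] zaz 90.0 y [ 0.001 -0.    -1.   ] F [-0.6  0.2 -0.3] gap -0.0001 q [ 0.17  0.35 -0.13  1.08 -0.    1.74]
```

View pics/c2.png

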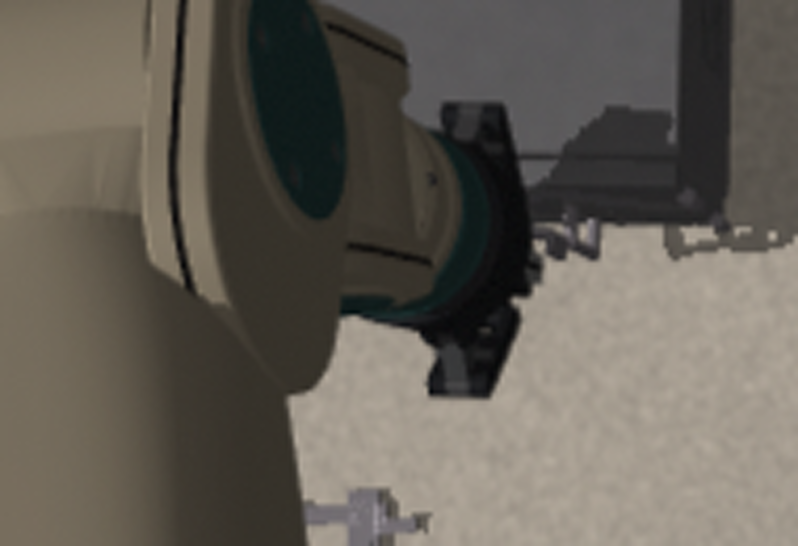

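The arm hides the strap here. I push on gently in small steps and watch the force.

>>> {"op": "send_rows", "data": {"commands": [[[0.004, 0, 0, 0, 0, 0, 1], [0.008, 0, 0, 0, 0, 0, 1], [0.011, 0, 0, 0, 0, 0, 1], [0.013, 0, 0, 0, 0, 0, 1], [0.014, 0, 0, 0, 0, 0, 1], [0.014, 0, 0, 0, 0, 0, 1]]]}}

```text
clock: 5.1
tool_pos: [0.6225, 0.1696, 0.1347]
eef_rot: [0.707, -0.707, -0.0, 0.0]
force: [-0.6, 0.1, -0.6]
finger_gap: -0.0001
```

>>> {"op": "send_rows", "data": {"commands": [[[0.001, 0, 0, 0, 0, 0, 1], [0.002, 0, 0, 0, 0, 0, 1], [0.002, 0, 0, 0, 0, 0, 1]]]}}

```text
clock: 5.4
tool_pos: [0.6243, 0.1696, 0.1346]
eef_rot: [0.707, -0.707, -0.0, 0.0]
force: [0.5, -0.1, 0.2]
finger_gap: -0.0003
```

>>> {"op": "send_rows", "data": {"commands": [[[0.001, 0, 0, 0, 0, 0, 1], [0.002, 0, 0, 0, 0, 0, 1], [0.002, 0, 0, 0, 0, 0, 1]]]}}

```text
clock: 5.7
tool_pos: [0.6264, 0.1696, 0.1346]
eef_rot: [0.707, -0.707, -0.0, 0.0]
force: [0.5, -0.0, -0.1]
finger_gap: 0.0003
```

>>> {"op": "send_rows", "data": {"commands": [[[0.001, 0, 0, 0, 0, 0, 1], [0.002, 0, 0, 0, 0, 0, 1], [0.002, 0, 0, 0, 0, 0, 1]]]}}

```text
clock: 6.0
tool_pos: [0.6266, 0.1696, 0.1346]
eef_rot: [-0.707, 0.707, -0.001, -0.001]
force: [-5.1, 0.0, 2.6]
finger_gap: -0.0001
```

>>> {"op": "send_rows", "data": {"commands": [[[0.001, 0, 0, 0, 0, 0, 1], [0.002, 0, 0, 0, 0, 0, 1], [0.002, 0, 0, 0, 0, 0, 1]]]}}

```text
clock: 6.3
tool_pos: [0.6267, 0.1696, 0.1345]
eef_rot: [-0.707, 0.707, -0.002, -0.003]
force: [-9.6, 0.1, 7.0]
finger_gap: 0.0001
```

```bash
python3 - <<'E'
from h import *
state(); s=snap('wrist','w3'); cv2.imwrite('pics/side3.png',cv2.resize(snap('side')['img'][100:240,250:440],None,fx=3,fy=3)[:,:,::-1])
E
```

```text
t 6.3 p [0.6267 0.1696 0.1345] zaz 90.06 y [-0.007 -0.    -1.   ] F [-9.6  0.1  7. ] gap 0.0001 q [ 0.16  0.38 -0.09  1.11  0.    1.73]
```

View pics/w3.png

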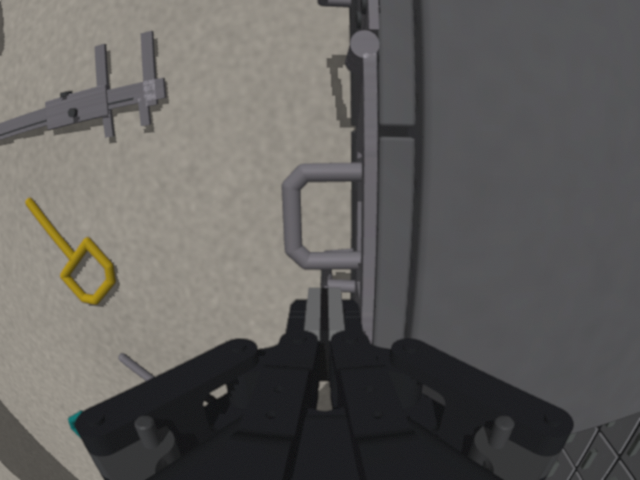

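The wrist view shows the hasp flat on the doors from the hinge (365,43) past the staple. The staple's legs are at v≈172 and 258, its cross bar at u≈293. Next I measure the staple from here and plan the pin grasp.

```bash
cat >> h.py <<'E'
def fray(s,u,v,z):
    a=np.array([(u-s['cx'])/s['fx'],(v-s['cy'])/s['fy']]); r=np.linalg.norm(a)
    d=np.array([a[0]/r*np.sin(r),-a[1]/r*np.sin(r),-np.cos(r)]); T=s['world_from_camera']; d=T[:3,:3]@d;o=T[:3,3]
    return o+d*(z-o[2])/d[2]
E
python3 - <<'E'
from h import *
np.set_printoptions(suppress=True,precision=4)
s=pickle.load(open('w3.pkl','rb'))
for n,u,v,z in[('leg+',325,172,.1465),('leg-',325,258,.1465),('bar',293,215,.1465),('hinge',365,43,.165),('straptop near',371,110,.161),('strap top far',368,280,.161),('frontedge',380,120,.163),('frontedge',376,330,.163)]: print(n,fray(s,u,v,z))
az=-42; p=np.array([np.cos(np.radians(az)),np.sin(np.radians(az))])
sh=np.array([.4773,-.015]); print('grasp at x=-5 of shaft:',sh-p*.045)
E
```

```text
leg+ [0.628  0.2297 0.1465]
leg- [0.6281 0.1975 0.1465]
bar [0.6165 0.2141 0.1465]
hinge [0.6399 0.2717 0.165 ]
straptop near [0.6422 0.2512 0.161 ]
strap top far [0.6429 0.1949 0.161 ]
frontedge [0.6448 0.2481 0.163 ]
frontedge [0.6465 0.176  0.163 ]
grasp at x=-5 of shaft: [0.4439 0.0151]
```

>>> {"op": "send_rows", "data": {"commands": [[[-0.02, 0, 0, 0, 0, 0, 1], [-0.05, 0, 0, 0, 0, 0, 1], [-0.08, -0.05, 0, 0, 0, 0, 0.6], [-0.08, -0.08, 0, 0, 0, 0, 0.3], [-0.08, -0.1, 0, 0, 0, 0, 0]]]}}

```text
clock: 6.9
tool_pos: [0.5511, 0.1699, 0.2383]
eef_rot: [0.707, -0.707, -0.002, -0.002]
force: [0.8, -0.6, 0.2]
finger_gap: 0.0431
```

>>> {"op": "send_rows", "data": {"commands": [[[-0.104, 0.115, -0.1565, 0, -48, 0, 0.3], [-0.104, 0.115, -0.1565, 0, -48, 0, 0.3], [-0.104, 0.115, -0.1565, 0, -48, 0, 0.3], [-0.104, 0.115, -0.1565, 0, -48, 0, 0.3], [-0.104, 0.115, -0.1565, 0, -48, 0, 0.3], [-0.104, 0.115, -0.1565, 0, -48, 0, 0.3], [-0.104, 0.115, -0.1565, 0, -48, 0, 0.3], [-0.104, 0.115, -0.1565, 0, -48, 0, 0.3]]]}}

```text
clock: 7.7
tool_pos: [0.4473, 0.0129, 0.1202]
eef_rot: [-0.646, 0.647, 0.288, -0.287]
force: [-0.7, 0.5, -0.5]
finger_gap: 0.0596
```

```bash
python3 - <<'E'
from h import *
state(); s=snap('wrist','w4')
E
```

```text
t 7.7 p [0.4473 0.0129 0.1202] zaz 137.91 y [ 0.002 -0.    -1.   ] F [-0.7  0.5 -0.5] gap 0.0596 q [-0.12  0.05 -0.54  0.97 -0.    0.62]
```

View pics/w4.png

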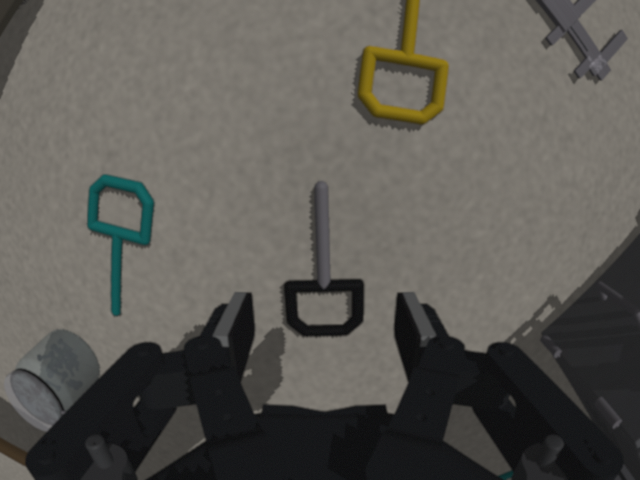

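The pin is centred between the jaws: tip (321,184), lower bar (324,284), top bar (326,330).

```bash
python3 - <<'E'
from h import *
np.set_printoptions(suppress=True,precision=4)
s=pickle.load(open('w4.pkl','rb'))
P=[fray(s,u,v,z) for u,v,z in[(321,184,.005),(324,284,.005),(326,330,.005)]]
print(P,[np.linalg.norm(P[i]-P[i+1]) for i in(0,1)]); d=P[2]-P[0]; a=np.arctan2(d[1],d[0]); print(np.degrees(a))
p=np.array([np.cos(a),np.sin(a),0]); g=P[1]-.042*p; g[2]=.002; print(g,rel(g,down(np.degrees(a)+180)))
E
```

```text
[array([0.4215, 0.0356, 0.005 ]), array([ 0.4795, -0.0139,  0.005 ]), array([ 0.5111, -0.0403,  0.005 ])] [np.float64(0.07628723718136354), np.float64(0.04110240732782881)]
-40.26710965756801
[0.4475 0.0132 0.002 ] [-0.      0.1183  0.0003  0.0946 -1.7855  0.0643]
```

>>> {"op": "send_rows", "data": {"commands": [[[0, 0.045, 0, 0, -1.8, 0, 0.3], [0, 0.085, 0, 0, -1.8, 0, 0.3], [0, 0.11, 0, 0, -1.8, 0, 0.3], [0, 0.117, 0, 0, -1.8, 0, 0.4], [0, 0.117, 0, 0, -1.8, 0, 0.6], [0, 0.117, 0, 0, -1.8, 0, 0.8], [0, 0.117, 0, 0, -1.8, 0, 1], [0, 0.117, 0, 0, -1.8, 0, 1], [0, 0.117, 0, 0, -1.8, 0, 1], [0, 0.117, 0, 0, -1.8, 0, 1]]], "grip_force": 40}}

```text
clock: 8.75
tool_pos: [0.4484, 0.0128, 0.0043]
eef_rot: [-0.641, 0.642, 0.299, -0.297]
force: [-0.7, 0.5, 6.2]
finger_gap: 0.0077
```

>>> {"op": "send_rows", "data": {"commands": [[[0, 0, 0, 0, 0, 0, 1], [0, -0.02, 0, 0, 0, 0, 1], [0, -0.06, 0, 0, 0, 0, 1], [0, -0.1, 0, 0, 0, 0, 1], [0, -0.15, 0, 0, 0, 0, 1], [0, -0.18, 0, 0, 0, 0, 1], [0, -0.18, 0, 0, 0, 0, 1]]]}}

```text
clock: 9.45
tool_pos: [0.4505, 0.0125, 0.1884]
eef_rot: [-0.639, 0.643, 0.301, -0.294]
force: [1.0, 0.3, -0.8]
finger_gap: 0.0072
```

```bash
python3 - <<'E'
from h import *
state(); s=snap('wrist','w5')
E
```

```text
t 9.45 p [0.4505 0.0125 0.1884] zaz 139.82 y [ 0.012 -0.001 -1.   ] F [ 1.   0.3 -0.8] gap 0.0072 q [-0.12 -0.01 -0.46  1.12  0.    0.59]
```

View pics/w5.png

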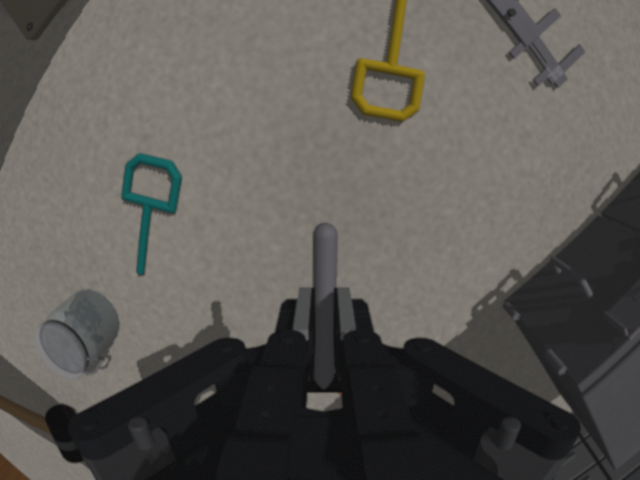

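The pin is held level between the fingertips (tip at (325,225)), but a 7 mm gap on a 10 mm shaft suggests a grip on its upper chord. I set it back down and re-grip slightly deeper.

>>> {"op": "send_rows", "data": {"commands": [[[0, 0.05, 0, 0, 0, 0, 1], [0, 0.1, 0, 0, 0, 0, 1], [0, 0.15, 0, 0, 0, 0, 1], [0, 0.17, 0, 0, 0, 0, 1], [0, 0.179, 0, 0, 0, 0, 1], [0, 0.179, 0, 0, 0, 0, 0.6], [0, 0.179, 0, 0, 0, 0, 0.6], [0, 0.183, 0, 0, 0, 0, 0.6], [0, 0.183, 0, 0, 0, 0, 0.6]]]}}

```text
clock: 10.4
tool_pos: [0.4462, 0.013, -0.0007]
eef_rot: [0.641, -0.641, -0.298, 0.298]
force: [0.5, -0.1, 0.4]
finger_gap: 0.0339
```

>>> {"op": "send_rows", "data": {"commands": [[[0, 0, 0, 0, 0, 0, 0.8], [0, 0, 0, 0, 0, 0, 1], [0, 0, 0, 0, 0, 0, 1], [0, 0, 0, 0, 0, 0, 1], [0, 0, 0, 0, 0, 0, 1]]]}}

```text
clock: 10.9
tool_pos: [0.4473, 0.0127, 0.0004]
eef_rot: [-0.641, 0.642, 0.298, -0.297]
force: [-0.6, -1.1, 6.8]
finger_gap: 0.008
```

>>> {"op": "send_rows", "data": {"commands": [[[0, -0.01, 0, 0, 0, 0, 1], [0, -0.04, 0, 0, 0, 0, 1], [0, -0.08, 0, 0, 0, 0, 1], [0, -0.12, 0, 0, 0, 0, 1], [0, -0.17, 0, 0, 0, 0, 1], [0, -0.2, 0, 0, 0, 0, 1], [0, -0.2, 0, 0, 0, 0, 1], [0, -0.2, 0, 0, 0, 0, 1]]]}}

```text
clock: 11.7
tool_pos: [0.4464, 0.0131, 0.2002]
eef_rot: [-0.641, 0.642, 0.298, -0.297]
force: [0.1, 0.3, -1.2]
finger_gap: 0.0081
```

```bash
cat >> h.py <<'E'
AZ=9.6; h=np.array([np.cos(np.radians(AZ)),np.sin(np.radians(AZ)),0]); up=np.array([0,0,1.])
lf=np.array([-h[1],h[0],0])
def pitched(t):  # tool pitched t deg up from straight down, heading h
    t=np.radians(t); y=np.sin(t)*h-np.cos(t)*up; z=-np.cos(t)*h-np.sin(t)*up
    return np.c_[np.cross(y,z),y,z]
def tcp_for(S,t):  # shoulder at S
    Rt=pitched(t); return S+.042*Rt[:,2]+.005*Rt[:,1],Rt
def proj(s,p):
    T=s['world_from_camera']; c=T[:3,:3].T@(np.array(p)-T[:3,3]); return s['cx']+s['fx']*c[0]/-c[2], s['cy']-s['fy']*c[1]/-c[2]
E
python3 - <<'E'
from h import *
np.set_printoptions(suppress=True,precision=4)
state()
F=np.array([.6372,-.2245,0])
for nm in('top0','side0'):
    s=pickle.load(open(nm+'.pkl','rb')); I=s['img'].astype(np.float32); org=I[...,0]-I[...,2]
    for d in(.012,.02,.028):
        ys=np.arange(-.07,.07,.0005); uv=np.array([proj(s,F+d*h+y*lf+.115*up) for y in ys],np.float32)
        pr=cv2.remap(org,uv[:,0].reshape(1,-1),uv[:,1].reshape(1,-1),cv2.INTER_LINEAR)[0]
        th=(pr.max()+pr.min())/2; b=pr>th; e=ys[1:][b[1:]!=b[:-1]]; print(nm,d,(e*1e3).round(1))
    # front edge: profile along h at y=+-20
    for y in(-.067,-.022,.022):
        ds=np.arange(-.02,.02,.0005); uv=np.array([proj(s,F+d*h+y*lf+.120*up) for d in ds],np.float32)
        pr=cv2.remap(org,uv[:,0].reshape(1,-1),uv[:,1].reshape(1,-1),cv2.INTER_LINEAR)[0]; b=pr>(pr.max()+pr.min())/2; print('front',y,ds[1:][b[1:]!=b[:-1]]*1e3)
S=F+h*(-.05)+.140*up; p,Rt=tcp_for(S,60); print('appr',p,rel(p,Rt))
E
```

```text
t 11.7 p [0.4464 0.0131 0.2002] zaz 139.83 y [ 0.001 -0.    -1.   ] F [ 0.1  0.3 -1.2] gap 0.0081 q [-0.12 -0.02 -0.44  1.15  0.    0.59]
top0 0.012 [-50.  -37.5  -5.    7.5  39.5  57.   64.5  67.   69.5]
top0 0.02 [-50.  -37.   -5.5   7.5  39.5  56.5  57.   60.5  61.   64.5  65. ]
top0 0.028 [-50.  -37.   -5.5   8.   39.5  66.5  69. ]
front -0.067 [-1.]
front -0.022 [-1.]
front 0.022 [-1.]
side0 0.012 [-53.  -41.   -8.    4.   41.5  47. ]
side0 0.02 [-52.5 -41.   -8.    3.5  52.5]
side0 0.028 [-59.5 -53.  -41.   -7.5   3.5  45.   50.5  52.5]
front -0.067 [-1.]
front -0.022 [-1.]
front 0.022 [-16.5   0. ]
appr [ 0.5715 -0.2356  0.1011] [ -0.1094   0.0992  -0.2559 -55.9646 -45.0292 -25.9778]
```

```bash
python3 - <<'E'
from h import *
np.set_printoptions(suppress=True,precision=4)
F=np.array([.6372,-.2245,0])
S=F+h*(-.06)+.240*up; p,Rt=tcp_for(S,60); print('appr',p,rel(p,Rt))
E
```

```text
appr [ 0.5616 -0.2373  0.2011] [ -0.117   -0.0008  -0.2495 -55.9646 -45.0292 -25.9778]
```

>>> {"op": "send_rows", "data": {"commands": [[[-0.117, -0.001, -0.25, -56, -45, -26, 1], [-0.117, -0.001, -0.25, -56, -45, -26, 1], [-0.117, -0.001, -0.25, -56, -45, -26, 1], [-0.117, -0.001, -0.25, -56, -45, -26, 1], [-0.117, -0.001, -0.25, -56, -45, -26, 1], [-0.117, -0.001, -0.25, -56, -45, -26, 1], [-0.117, -0.001, -0.25, -56, -45, -26, 1], [-0.117, -0.001, -0.25, -56, -45, -26, 1], [-0.117, -0.001, -0.25, -56, -45, -26, 1], [-0.117, -0.001, -0.25, -56, -45, -26, 1]]]}}

```text
clock: 12.7
tool_pos: [0.558, -0.236, 0.1938]
eef_rot: [-0.174, 0.623, 0.737, -0.196]
force: [-0.1, 0.4, -1.7]
finger_gap: 0.0074
```

```bash
python3 - <<'E'
from h import *
np.set_printoptions(suppress=True,precision=4)
state()
F=np.array([.6372,-.2245,0])
S=F+h*(-.035)+.131*up; p,Rt=tcp_for(S,60); print('appr',p,rel(p,Rt))
E
```

```text
t 12.7 p [ 0.558  -0.236   0.1938] zaz -171.77 y [ 0.85   0.146 -0.506] F [-0.1  0.4 -1.7] gap 0.0074 q [-0.89  0.02 -0.83  0.02  0.85 -0.72]
appr [ 0.5863 -0.2331  0.0921] [-0.003   0.0759  0.0733 -0.4155 -0.6927  0.127 ]
```

>>> {"op": "send_rows", "data": {"commands": [[[0, 0.025, 0.027, 0, 0, 0, 1], [0, 0.05, 0.055, 0, 0, 0, 1], [0, 0.07, 0.075, 0, 0, 0, 1], [0, 0.076, 0.082, 0, 0, 0, 1], [0, 0.076, 0.082, 0, 0, 0, 1], [0, 0.076, 0.082, 0, 0, 0, 1], [0, 0.076, 0.082, 0, 0, 0, 1]]]}}

```text
clock: 13.4
tool_pos: [0.5871, -0.2343, 0.0935]
eef_rot: [-0.166, 0.624, 0.738, -0.198]
force: [-0.5, -0.2, -0.7]
finger_gap: 0.008
```

```bash
python3 - <<'E'
from h import *
state(); s=snap('wrist','w6'); print(s['world_from_camera'].round(3).tolist())
t=snap('side','s6'); a=cv2.resize(s['img'],(640,480)); b=cv2.resize(t['img'][220:420,230:450],(480,436),interpolation=cv2.INTER_CUBIC)
c=np.zeros((480,800,3),np.uint8); c[:,:420]=cv2.resize(s['img'][:,40:600],(420,360)).repeat(1,0)[:360] if 0 else 0
A=s['img'][90:480,130:530]; c[:390,:400]=A; c[:400,400:]=cv2.resize(t['img'][225:405,255:435],(400,400),interpolation=cv2.INTER_CUBIC); cv2.imwrite('pics/m6.png',c[:,:,::-1])
E
```

```text
t 13.4 p [ 0.5871 -0.2343  0.0935] zaz -170.22 y [ 0.855  0.143 -0.499] F [-0.5 -0.2 -0.7] gap 0.008 q [-0.83  0.28 -0.88 -0.34  0.82 -0.66]
[[-0.167, -0.217, -0.962, 0.429], [0.986, -0.038, -0.162, -0.26], [-0.001, -0.975, 0.22, 0.099], [0.0, 0.0, 0.0, 1.0]]
```

View pics/m6.png

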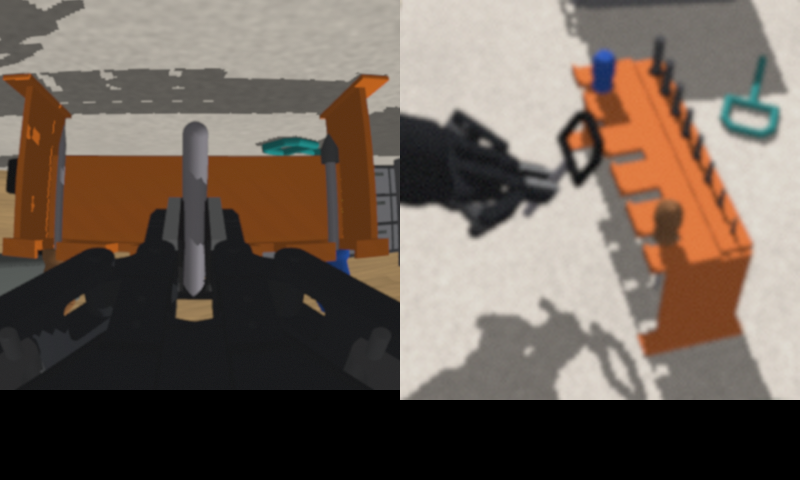

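The left half (wrist view, inverted) shows the shaft at u≈195. The rack's midpoint from its ends and hung tools is u≈197, so I am within about 1 mm of the middle slot. The right half shows the handle up and level in front of the middle slot.

```bash
python3 - <<'E'
from h import *
state(); F=np.array([.6372,-.2245,0]); S=F+h*(-.035)+.131*up; p,Rt=tcp_for(S,60); o=get_obs(); d=o['tool_pos']-p; print((d@lf*1e3).round(2),(d@h*1e3).round(2),d[2]*1e3)
E
```

```text
t 13.5 p [ 0.5869 -0.2344  0.0935] zaz -170.23 y [ 0.855  0.143 -0.499] F [-0.6 -0.1 -1.3] gap 0.0077 q [-0.83  0.28 -0.88 -0.34  0.82 -0.66]
-1.33 0.41 1.3323576268237796
```

>>> {"op": "send_rows", "data": {"commands": [[[0.0, 0.009, -0.005, 0, 0, 0, 1], [0.0, 0.017, -0.01, 0, 0, 0, 1], [0.0, 0.026, -0.015, 0, 0, 0, 1], [0.0, 0.035, -0.02, 0, 0, 0, 1], [0.0, 0.042, -0.024, 0, 0, 0, 1], [0.0, 0.048, -0.0275, 0, 0, 0, 1], [0.0, 0.048, -0.0275, 0, 0, 0, 1]]]}}

```text
clock: 14.2
tool_pos: [0.6418, -0.224, 0.0915]
eef_rot: [-0.167, 0.623, 0.738, -0.198]
force: [0.5, 0.8, 0.3]
finger_gap: 0.0082
```

>>> {"op": "send_rows", "data": {"commands": [[[0, 0.002, 0.0035, 0, 0, 0, 1], [0, 0.004, 0.007, 0, 0, 0, 1], [0, 0.005, 0.0087, 0, 0, 0, 1], [0, 0.0055, 0.0095, 0, 0, 0, 1], [0, 0.0055, 0.0095, 0, 0, 0, 1]]]}}

```text
clock: 14.7
tool_pos: [0.6427, -0.2248, 0.0837]
eef_rot: [-0.163, 0.623, 0.739, -0.197]
force: [-0.5, 1.8, 7.7]
finger_gap: 0.0077
```

```bash
python3 - <<'E'
from h import *
state(); s=snap('wrist','w7'); t=snap('side','s7')
c=np.zeros((400,800,3),np.uint8); c[:390,:400]=s['img'][90:480,130:530]; c[:400,400:]=cv2.resize(t['img'][235:355,305:425],(400,400),interpolation=cv2.INTER_CUBIC); cv2.imwrite('pics/m7.png',c[:,:,::-1])
E
```

```text
t 14.7 p [ 0.6427 -0.2248  0.0837] zaz -169.85 y [ 0.857  0.146 -0.494] F [-0.5  1.8  7.7] gap 0.0077 q [-0.73  0.36 -0.81 -0.43  0.75 -0.56]
```

>>> {"op": "send_rows", "data": {"commands": [[[0, -0.001, -0.0015, 0, 0, 0, 1], [0, -0.001, -0.0015, 0, 0, 0, 0.8], [0, -0.001, -0.0015, 0, 0, 0, 0.6], [0, -0.001, -0.0015, 0, 0, 0, 0.6], [0, -0.001, -0.0015, 0, 0, 0, 0.6], [0, -0.001, -0.0015, 0, 0, 0, 0.6]]]}}

```text
clock: 15.4
tool_pos: [0.6404, -0.2242, 0.0817]
eef_rot: [-0.168, 0.623, 0.738, -0.198]
force: [0.4, 0.2, -0.6]
finger_gap: 0.0343
```

>>> {"op": "send_rows", "data": {"commands": [[[0, -0.02, 0, 0, 0, 0, 0.6], [0, -0.05, 0, 0, 0, 0, 0.6], [0, -0.09, 0, 0, 0, 0, 0.6], [0, -0.12, 0, 0, 0, 0, 0.6], [0, -0.12, 0, 0, 0, 0, 0.6], [0, -0.12, 0, 0, 0, 0, 0.6]]]}}

```text
clock: 16.0
tool_pos: [0.5382, -0.2424, 0.1429]
eef_rot: [-0.167, 0.624, 0.737, -0.198]
force: [-0.2, -0.0, -0.9]
finger_gap: 0.0341
```

```bash
python3 - <<'E'
from h import *
state(); s=snap('wrist','w8'); t=snap('side','s8'); t2=snap('top','t8')
c=np.zeros((400,800,3),np.uint8); c[:400,:400]=cv2.resize(t2['img'][160:260,330:480][:, :100*1+50],(400,267)) .repeat(1,0) if 0 else 0
c[:300,:400]=cv2.resize(t2['img'][155:260,340:480],(400,300),interpolation=cv2.INTER_CUBIC); c[:,400:]=cv2.resize(t['img'][235:355,305:425],(400,400),interpolation=cv2.INTER_CUBIC)
cv2.imwrite('pics/m8.png',c[:,:,::-1])
E
```

```text
t 16.0 p [ 0.5382 -0.2424  0.1429] zaz -170.42 y [ 0.854  0.142 -0.5  ] F [-0.2 -0.  -0.9] gap 0.0341 q [-0.94  0.11 -0.89 -0.1   0.88 -0.78]
```

View pics/m8.png

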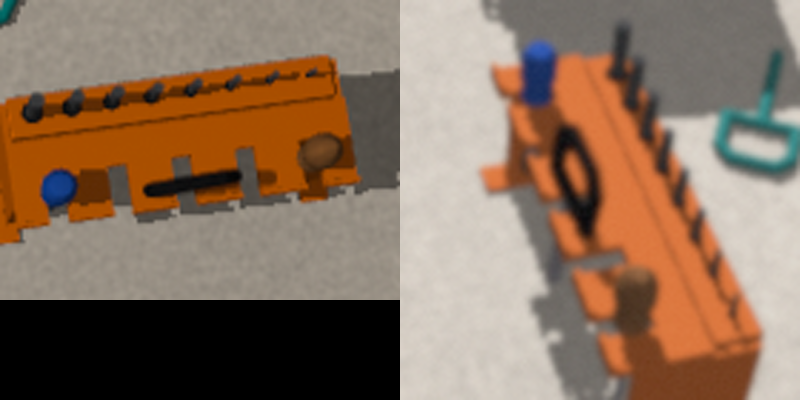

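The pin hangs upright in the middle slot. From the top its handle spans (145,190)–(240,177); the countersink and scriber are untouched. I measure the handle for the regrasp.

```bash
python3 - <<'E'
from h import *
np.set_printoptions(suppress=True,precision=4)
v,u=np.mgrid[0:480,0:640]
s=pickle.load(open('t8.pkl','rb')); W=cloud(s); I=s['img'].astype(int); z=W[...,2]
m=(u>388)&(u<426)&(v>212)&(v<226)&(I.max(-1)<70)&(z>.11)
P=W[m]; print(len(P),P[:,2].min(),P[:,2].max()); hi=m&(z>.155)
q=np.argwhere(hi)[:,::-1]; print(len(q),W[hi].mean(0),(W[hi].min(0)+W[hi].max(0))/2)
c=np.array([ray(s,a,b,.163)[:2] for a,b in q]); w,V=np.linalg.eigh(np.cov(c.T)); print('c',c.mean(0),'az',np.degrees(np.arctan2(V[1,1],V[0,1])),np.ptp((c-c.mean(0))@V,axis=0))
s=pickle.load(open('s8.pkl','rb')); W=cloud(s); I=s['img'].astype(int); z=W[...,2]
m=(u>345)&(u<370)&(v>268)&(v<310)&(I.max(-1)<60)&(z>.15); print('side',m.sum(),W[m].mean(0),W[m][:,2].max())
p=[.656,-.222,.26]
print(rel([.545,-.24,.30],down(98.6)))
E
```

```text
183 0.1122427436099801 0.1672835961805348
140 [ 0.6449 -0.221   0.1624] [ 0.6455 -0.222   0.1614]
c [ 0.6449 -0.2209] az 101.26481925637239 [0.0099 0.0555]
side 63 [ 0.654  -0.2282  0.1601] 0.16605781351336046
[ 0.0003 -0.0737 -0.1403 46.3103 81.807  47.2439]
```

```bash
python3 - <<'E'
from h import *
np.set_printoptions(suppress=True,precision=4)
v,u=np.mgrid[0:480,0:640]
s=pickle.load(open('s8.pkl','rb')); I=s['img'].astype(int)
m=(u>345)&(u<372)&(v>268)&(v<312)&(I.max(-1)<60); q=np.argwhere(m)[:,::-1]; lo,hi=q.min(0),q.max(0); print(lo,hi,len(q))
print('side ctr z.143',ray(s,*((lo+hi)/2),.143))
# fit: project model handle outline into both images, minimise reprojection to mask (shoulder x,y, lean about handle axis)
def model(x,y,lean,z0=.120):
    a=h*np.sin(lean)+up*np.cos(lean); S=np.array([x,y,z0]); w=np.r_[[lf*t for t in np.linspace(-.026,.026,12)]]
    pts=[S+k for k in w]+[S+a*.04+k for k in w*.6]+[S+sg*lf*.026+a*t for sg in(-1,1) for t in np.linspace(0,.028,8)]
    return np.array(pts)
t=pickle.load(open('t8.pkl','rb')); J=t['img'].astype(int); mt=(u>385)&(u<430)&(v>208)&(v<230)&(J.max(-1)<60)
D=[cv2.distanceTransform((~k).astype(np.uint8),cv2.DIST_L2,5) for k in(m,mt)]
from scipy.optimize import minimize
def cost(p,both=(0,1)):
    M=model(*p); c=0
    for i in both:
        ss=(s,t)[i]; mk=(m,mt)[i]; uv=np.array([proj(ss,k) for k in M],np.float32)
        c+=np.mean(cv2.remap(D[i].astype(np.float32),uv[:,0].reshape(1,-1),uv[:,1].reshape(1,-1),1)**2)
        mq=np.argwhere(mk)[:,::-1]; dd=np.min(np.linalg.norm(mq[:,None]-uv[None],axis=2),1); c+=np.mean(np.maximum(dd-2.3,0)**2)
    return c
for b in((0,1),(0,),(1,)):
  for l0 in((-.3,0,.3) if b==(0,1) else (0,)):
    r=minimize(cost,[.65,-.222,l0],args=(b,),method='Nelder-Mead',options=dict(initial_simplex=[[.65,-.222,l0],[.66,-.222,l0],[.65,-.215,l0],[.65,-.222,l0+.2]])); print(b,r.x,r.fun)
E
```

```text
[351 273] [363 305] 166
side ctr z.143 [ 0.6527 -0.2307  0.143 ]
(0, 1) [ 0.6513 -0.2234  0.0349] 1.0867237923160704
(0, 1) [ 0.6515 -0.2237  0.0287] 1.0856205522601468
(0, 1) [ 0.6514 -0.2239  0.0348] 1.0873697577720742
(0,) [ 0.6533 -0.2221  0.0735] 0.06456306882197041
(1,) [ 0.6496 -0.2232 -0.0172] 0.0008338335964196249
```

```bash
python3 - <<'E'
from h import *
print(rel([.56,-.24,.30],down(100)).round(3))
E
```

```text
[-2.0000e-03 -6.1000e-02 -1.4800e-01  4.6741e+01  8.0571e+01  4.6532e+01]
```

>>> {"op": "send_rows", "data": {"commands": [[[-0.002, -0.061, -0.148, 46.7, 80.6, 46.5, 0.6], [-0.002, -0.061, -0.148, 46.7, 80.6, 46.5, 0.6], [-0.002, -0.061, -0.148, 46.7, 80.6, 46.5, 0.6], [-0.002, -0.061, -0.148, 46.7, 80.6, 46.5, 0.6], [-0.002, -0.061, -0.148, 46.7, 80.6, 46.5, 0.6], [-0.002, -0.061, -0.148, 46.7, 80.6, 46.5, 0.6], [-0.002, -0.061, -0.148, 46.7, 80.6, 46.5, 0.6], [-0.002, -0.061, -0.148, 46.7, 80.6, 46.5, 0.6], [-0.002, -0.061, -0.148, 46.7, 80.6, 46.5, 0.6], [-0.002, -0.061, -0.148, 46.7, 80.6, 46.5, 0.6]]]}}

```text
clock: 17.15
tool_pos: [0.5606, -0.2389, 0.3002]
eef_rot: [-0.643, 0.733, 0.199, -0.092]
force: [0.1, 0.4, -0.7]
finger_gap: 0.034
```

```bash
python3 - <<'E'
from h import *
state(); print(rel([.6505,-.223,.22],down(100)).round(3))
E
```

```text
t 17.15 p [ 0.5606 -0.2389  0.3002] zaz 113.37 y [ 0.173 -0.093 -0.981] F [ 0.1  0.4 -0.7] gap 0.034 q [-0.51  0.09 -0.13  1.16  0.    0.64]
[ 7.8000e-02  9.3000e-02 -8.0000e-03  8.0360e+00  1.3872e+01  8.0080e+00]
```

>>> {"op": "send_rows", "data": {"commands": [[[0.02, 0, -0.002, 8.0, 13.9, 8.0, 0.6], [0.05, 0.04, -0.005, 8.0, 13.9, 8.0, 0.6], [0.078, 0.093, -0.008, 8.0, 13.9, 8.0, 0.6], [0.078, 0.093, -0.008, 8.0, 13.9, 8.0, 0.6], [0.078, 0.093, -0.008, 8.0, 13.9, 8.0, 0.6], [0.078, 0.093, -0.008, 8.0, 13.9, 8.0, 0.6]]]}}

```text
clock: 17.75
tool_pos: [0.6494, -0.2235, 0.2209]
eef_rot: [-0.703, 0.705, 0.064, -0.061]
force: [0.7, 1.1, -0.0]
finger_gap: 0.0342
```

```bash
python3 - <<'E'
from h import *
np.set_printoptions(suppress=True,precision=4)
state(); s=snap('wrist','w9'); I=s['img'].astype(int); W=s['depth']
v,u=np.mgrid[0:480,0:640]
# predicted handle-top ray px and dark pixels nearby on orange
o=(I[...,0]>90)&(I[...,2]<60)
for vv in range(200,300,8): print(vv,''.join('#' if o[vv,x] else('k' if I[vv,x].max()<45 else '.') for x in range(240,410,2)))
E
```

```text
t 17.75 p [ 0.6494 -0.2235  0.2209] zaz 100.16 y [ 0.004 -0.003 -1.   ] F [ 0.7  1.1 -0. ] gap 0.0342 q [-0.43  0.39  0.11  1.28 -0.    0.97]
200 ..................................######.kkkkkk.##############################.######
208 ..................................#####.kkkkkkk.##############################.######
216 ..................................#####kkkkkkkk.#####################################
224 ..................................##...kkkkkkkk.#####################################
232 .......................................kkkkkkkkk..........###################.#######
240 .......................................kkkkkkkkk..........###################.#######
248 ..................................#####kkkkkkkkk#####################################
256 ..................................#####.kkkkkkkk#####################################
264 ..................................#####.kkkkkkkk############################.########
272 ..................................#####.kkkkkkkk#####################################
280 ..................................#####.kkkkkkk.#####################################
288 ........................................kkkkkkkk.........#########.....##############
296 ...................kkk....................kkkk...........######kkk.......############
```

```bash
python3 - <<'E'
from h import *
np.set_printoptions(suppress=True,precision=4)
s=pickle.load(open('w9.pkl','rb')); I=s['img'].astype(int)
v,u=np.mgrid[0:480,0:640]
m=((u>308)&(u<345)&(v>140)&(v<300)&(I.max(-1)<45)).astype(np.uint8)
n,L,st,c=cv2.connectedComponentsWithStats(m); print(st[1:][st[1:,4]>50],c[1:][st[1:,4]>50])
o=(I[...,0]>90)&(I[...,2]<60)
for vv in list(range(150,200,6))+list(range(284,312,4)): print(vv,''.join('#' if o[vv,x] else('k' if I[vv,x].max()<45 else '.') for x in range(280,370,2)))
R0=R.from_quat(get_obs()['eef_rot'],scalar_first=True).as_matrix(); p0=get_obs()['tool_pos']
for uv in((326,180),(326,200),(327,240),(327,260),(326,290)):print(uv,R0.T@(fray(s,*uv,.165)-p0))
for uv in((316,232),(316,288)):print('slot',uv,R0.T@(fray(s,*uv,.115)-p0))
E
```

```text
[[ 317  194   19  104 1606]] [[326.1849 245.1874]]
150 ..............########................#######
156 ..............##########..............#######
162 .......................................######
168 .......................................######
174 .......................................######
180 ..............###############################
186 ..............###############################
192 ..............###############################
198 ..............#######kkkkkk.#################
284 ..............##..#.kkkkkkkk#################
288 ....................kkkkkkkk.........########
292 kk...................kkkkkk..........######kk
296 kk....................kkkk...........######kk
300 kk............######.......################kk
304 kk............######.......################kk
308 kk............#######......################kk
(326, 180) [0.002  0.0572 0.0476]
(326, 200) [0.002  0.0572 0.0366]
(327, 240) [0.0026 0.0573 0.0137]
(327, 260) [0.0026 0.0574 0.0017]
(326, 290) [ 0.0021  0.0575 -0.0172]
slot (316, 232) [-0.0048  0.1074  0.0037]
slot (316, 288) [-0.005   0.1076 -0.0393]
```

>>> {"op": "send_rows", "data": {"commands": [[[0.001, 0.04, 0.001, 0, 0, 0, 0.6], [0.001, 0.065, 0.001, 0, 0, 0, 0.6], [0.001, 0.077, 0.001, 0, 0, 0, 0.6], [0.001, 0.077, 0.001, 0, 0, 0, 0.6], [0.001, 0.077, 0.001, 0, 0, 0, 0.7], [0.001, 0.077, 0.001, 0, 0, 0, 0.8], [0.001, 0.077, 0.001, 0, 0, 0, 1], [0.001, 0.077, 0.001, 0, 0, 0, 1], [0.001, 0.077, 0.001, 0, 0, 0, 1], [0.001, 0.077, 0.001, 0, 0, 0, 1]]], "grip_force": 60}}

```text
clock: 18.8
tool_pos: [0.652, -0.2236, 0.1462]
eef_rot: [-0.703, 0.706, 0.065, -0.06]
force: [0.1, 0.2, 6.2]
finger_gap: 0.0077
```

>>> {"op": "send_rows", "data": {"commands": [[[0, -0.01, 0, 0, 0, 0, 1], [0, -0.03, 0, 0, 0, 0, 1], [0, -0.06, 0, 0, 0, 0, 1], [0, -0.1, 0, 0, 0, 0, 1], [0, -0.14, 0, 0, 0, 0, 1], [0, -0.18, 0, 0, 0, 0, 1], [0, -0.18, 0, 0, 0, 0, 1], [0, -0.18, 0, 0, 0, 0, 1]]]}}

```text
clock: 19.6
tool_pos: [0.6506, -0.2227, 0.3256]
eef_rot: [-0.703, 0.706, 0.065, -0.06]
force: [-0.2, -0.3, 0.2]
finger_gap: 0.0074
```

```bash
python3 - <<'E'
from h import *
state(); print(rel([.60,.212,.325],down(90.7)).round(3))
E
```

```text
t 19.6 p [ 0.6506 -0.2227  0.3256] zaz 100.11 y [ 0.007 -0.004 -1.   ] F [-0.2 -0.3  0.2] gap 0.0074 q [-0.42  0.36  0.28  1.48 -0.    0.97]
[ 2.700e-02 -1.000e-03  4.370e-01  2.660e-01  9.414e+00  3.790e-01]
```

>>> {"op": "send_rows", "data": {"commands": [[[0.027, 0, 0.437, 0, 9.4, 0, 1], [0.027, 0, 0.437, 0, 9.4, 0, 1], [0.027, 0, 0.437, 0, 9.4, 0, 1], [0.027, 0, 0.437, 0, 9.4, 0, 1], [0.027, 0, 0.437, 0, 9.4, 0, 1], [0.027, 0, 0.437, 0, 9.4, 0, 1], [0.027, 0, 0.437, 0, 9.4, 0, 1], [0.027, 0, 0.437, 0, 9.4, 0, 1], [0.027, 0, 0.437, 0, 9.4, 0, 1], [0.027, 0, 0.437, 0, 9.4, 0, 1]]]}}

```text
clock: 20.6
tool_pos: [0.5975, 0.2168, 0.3197]
eef_rot: [-0.706, 0.708, 0.006, -0.007]
force: [-0.5, -0.6, -1.1]
finger_gap: 0.0079
```

>>> {"op": "send_rows", "data": {"commands": [[[0.015, 0, 0, 0, 0, 0, 1], [0.028, 0.03, 0, 0, 0, 0, 1], [0.028, 0.05, 0, 0, 0, 0, 1], [0.028, 0.055, 0, 0, 0, 0, 1], [0.028, 0.055, 0, 0, 0, 0, 1], [0.028, 0.055, 0, 0, 0, 0, 1], [0.028, 0.055, 0, 0, 0, 0, 1]]]}}

```text
clock: 21.3
tool_pos: [0.6286, 0.2127, 0.269]
eef_rot: [-0.706, 0.708, 0.007, -0.002]
force: [-0.3, -0.5, -0.9]
finger_gap: 0.0077
```

```bash
python3 - <<'E'
from h import *
state(); s=snap('wrist','w10'); t=snap('side','s10')
c=np.zeros((480,800,3),np.uint8); c[:480,:420]=s['img'][:,110:530]; c[:380,420:]=cv2.resize(t['img'][110:230,270:390],(380,380),interpolation=cv2.INTER_CUBIC); cv2.imwrite('pics/m10.png',c[:,:,::-1])
E
```

```text
t 21.3 p [0.6286 0.2127 0.269 ] zaz 90.7 y [ 0.006 -0.002 -1.   ] F [-0.3 -0.5 -0.9] gap 0.0077 q [ 0.23  0.33  0.12  1.36 -0.    1.79]
```

View pics/m10.png

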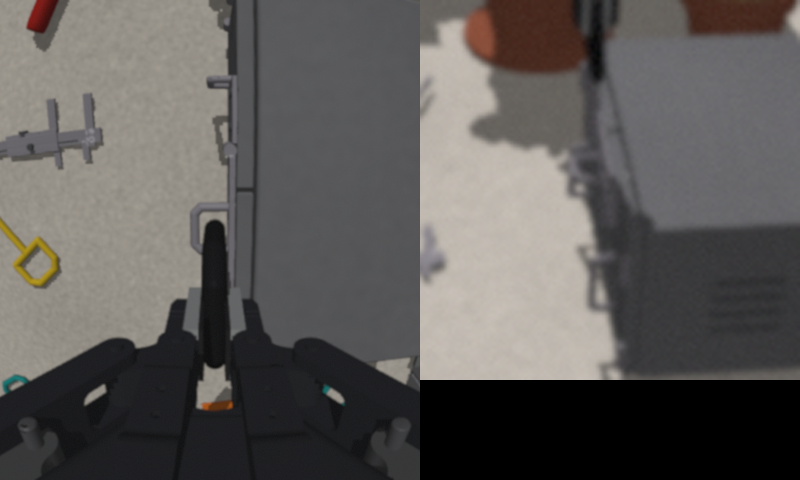

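The wrist view shows the pin held upright, handle plane along the cabinet's y, with the hasp flat on the door. The staple's outer bar is at u≈306 (full image) and its +y leg at v≈209. I measure the staple relative to the pin numerically.

```bash
python3 - <<'E'
from h import *
np.set_printoptions(suppress=True,precision=4)
s=pickle.load(open('w10.pkl','rb')); I=s['img'].astype(int); g=I.sum(-1)//3
print('rows (u 296..345):')
for vv in(222,230,238): print(vv,g[vv,296:346].tolist())
print('col u=314..'); 
for uu in(312,316,320): print(uu,g[198:224,uu].tolist())
print('leg+',fray(s,325,209,.1465),'bar',fray(s,306,232,.1465),'hinge',fray(s,341,150,.165))
t=pickle.load(open('top0.pkl','rb'))
d=s['depth']; print('depth at bar', d[225:245:4,300:314:2])
# shaft/handle centre line at handle top (z about .283) and lower bar (.243)
k=(g<45)
for vv in(230,260,300,340,360):
    x=np.where(k[vv,300:350])[0]+300; print(vv,x.min(),x.max())
T=s['world_from_camera']
def fproj(p):
    c=T[:3,:3].T@(np.array(p)-T[:3,3]); r=np.arctan2(np.hypot(c[0],c[1]),-c[2]); n=np.hypot(c[0],c[1]); return s['cx']+s['fx']*r*c[0]/n, s['cy']-s['fy']*r*c[1]/n
print('bow px pred',fproj([.6286,.2127,.283]),'shoulder',fproj([.6286,.2127,.243]),'ends',fproj([.6286,.2437,.243]),fproj([.6286,.1817,.243]))
E
```

```text
rows (u 296..345):
222 [144, 143, 142, 130, 110, 99, 100, 103, 103, 101, 96, 89, 92, 113, 135, 144, 143, 142, 140, 133, 118, 97, 71, 48, 29, 22, 21, 21, 18, 20, 20, 20, 24, 32, 53, 82, 109, 129, 138, 137, 123, 98, 86, 92, 100, 104, 104, 100, 88, 71]
230 [146, 145, 143, 132, 111, 98, 100, 102, 103, 101, 95, 88, 88, 108, 133, 143, 140, 123, 89, 50, 23, 20, 21, 21, 21, 20, 23, 22, 22, 19, 23, 22, 19, 20, 19, 17, 20, 30, 64, 100, 116, 101, 89, 95, 102, 104, 104, 101, 88, 73]
238 [146, 146, 144, 133, 113, 98, 99, 102, 103, 101, 97, 91, 88, 105, 130, 137, 122, 89, 50, 25, 20, 23, 18, 20, 18, 23, 20, 21, 23, 24, 23, 18, 20, 18, 19, 19, 20, 20, 34, 60, 78, 86, 91, 100, 104, 105, 104, 101, 87, 72]
col u=314..
312 [141, 142, 141, 135, 125, 118, 118, 123, 122, 114, 103, 92, 81, 88, 110, 131, 143, 148, 147, 145, 143, 142, 141, 142, 143, 145]
316 [138, 139, 139, 135, 124, 118, 119, 122, 122, 113, 102, 89, 82, 99, 125, 143, 148, 149, 148, 146, 145, 143, 141, 133, 118, 96]
320 [144, 143, 142, 135, 125, 118, 119, 123, 121, 114, 103, 89, 81, 98, 123, 139, 144, 144, 144, 144, 139, 121, 90, 55, 29, 20]
leg+ [0.6309 0.2284 0.1465] bar [0.617  0.2107 0.1465] hinge [0.6407 0.2729 0.165 ]
depth at bar [[0.276  0.2753 0.2736 0.2751 0.2763 0.4288 0.4261]
 [0.278  0.2765 0.2758 0.2765 0.2779 0.4302 0.4286]
 [0.2786 0.2764 0.2766 0.2765 0.2772 0.4286 0.4279]
 [0.2814 0.2782 0.2773 0.2774 0.2786 0.4313 0.4317]
 [0.4322 0.2797 0.2795 0.2798 0.2785 0.4325 0.4318]]
230 316 333
260 313 336
300 311 337
340 300 349
360 300 349
bow px pred (np.float64(321.6724298825355), np.float64(325.0266952874284)) shoulder (np.float64(321.6445280879244), np.float64(283.7049133983349)) ends (np.float64(322.3354335032254), np.float64(223.40888738518578)) (np.float64(321.0676415409542), np.float64(336.2747117267495))
```

```bash
python3 - <<'E'
from h import *
np.set_printoptions(suppress=True,precision=4)
s=pickle.load(open('w10.pkl','rb')); I=s['img'].astype(int); g=I.sum(-1)//3
print('col324',g[208:232,324].tolist(),'bottom',g[340:385,324].tolist())
print('handle',fray(s,324.4,262,.2435),'eye-x',fray(s,323.3,232,.143),'leg+',fray(s,325,206.3,.143),'bar',fray(s,304.3,232,.143))
print('end+ z.243',fray(s,324.4,219.5,.243))
state()
E
```

```text
col324 [102, 88, 82, 95, 120, 134, 137, 138, 139, 135, 120, 89, 52, 26, 18, 22, 21, 22, 22, 19, 22, 20, 22, 20] bottom [22, 24, 23, 20, 25, 22, 24, 23, 21, 21, 21, 23, 24, 23, 22, 22, 22, 21, 20, 21, 21, 21, 20, 22, 21, 16, 14, 27, 66, 110, 135, 143, 146, 145, 145, 145, 141, 140, 139, 139, 140, 141, 141, 142, 143]
handle [0.6298 0.2245 0.2435] eye-x [0.6299 0.2098 0.143 ] leg+ [0.6309 0.2296 0.143 ] bar [0.6156 0.2096 0.143 ]
end+ z.243 [0.6295 0.2456 0.243 ]
t 21.4 p [0.6286 0.2128 0.269 ] zaz 90.71 y [ 0.006 -0.002 -1.   ] F [-0.3 -1.4 -1.3] gap 0.0074 q [ 0.23  0.33  0.12  1.36 -0.    1.79]
```

The pin and the staple opening agree within about 0.5 mm in x and 2 mm in y. I lower with force checks.

>>> {"op": "send_rows", "data": {"commands": [[[0, 0.007, -0.001, 0, 0, 0, 1], [0, 0.014, -0.001, 0, 0, 0, 1], [0, 0.02, -0.001, 0, 0, 0, 1], [0, 0.026, -0.001, 0, 0, 0, 1], [0, 0.032, -0.001, 0, 0, 0, 1], [0, 0.032, -0.001, 0, 0, 0, 1]]]}}

```text
clock: 22.0
tool_pos: [0.6274, 0.2114, 0.2338]
eef_rot: [-0.706, 0.708, 0.005, -0.004]
force: [-0.4, -0.1, -0.3]
finger_gap: 0.0075
```

>>> {"op": "send_rows", "data": {"commands": [[[0, 0.01, 0, 0, 0, 0, 1], [0, 0.02, 0, 0, 0, 0, 1], [0, 0.03, 0, 0, 0, 0, 1], [0, 0.04, 0, 0, 0, 0, 1], [0, 0.048, 0, 0, 0, 0, 1], [0, 0.048, 0, 0, 0, 0, 1]]]}}

```text
clock: 22.6
tool_pos: [0.6272, 0.2112, 0.1854]
eef_rot: [-0.706, 0.708, 0.005, -0.004]
force: [-1.2, 0.5, 0.2]
finger_gap: 0.0076
```

>>> {"op": "send_rows", "data": {"commands": [[[0, 0.002, 0, 0, 0, 0, 1], [0, 0.004, 0, 0, 0, 0, 1], [0, 0.004, 0, 0, 0, 0, 1]]]}}

```text
clock: 22.9
tool_pos: [0.6285, 0.2115, 0.1837]
eef_rot: [-0.706, 0.708, 0.006, -0.003]
force: [-0.3, 1.4, 0.1]
finger_gap: 0.0078
```

>>> {"op": "send_rows", "data": {"commands": [[[0, 0.001, 0, 0, 0, 0, 1], [0, 0.002, 0, 0, 0, 0, 1], [0, 0.002, 0, 0, 0, 0, 1]]]}}

```text
clock: 23.2
tool_pos: [0.6284, 0.2115, 0.1814]
eef_rot: [-0.706, 0.708, 0.006, -0.003]
force: [-0.7, 0.5, -1.1]
finger_gap: 0.0072
```

>>> {"op": "send_rows", "data": {"commands": [[[0, 0.001, 0, 0, 0, 0, 1], [0, 0.002, 0, 0, 0, 0, 1], [0, 0.002, 0, 0, 0, 0, 1]]]}}

```text
clock: 23.5
tool_pos: [0.6283, 0.2114, 0.1792]
eef_rot: [-0.706, 0.708, 0.006, -0.003]
force: [0.5, -0.6, -1.2]
finger_gap: 0.0075
```

>>> {"op": "send_rows", "data": {"commands": [[[0, 0.001, 0, 0, 0, 0, 1], [0, 0.002, 0, 0, 0, 0, 1], [0, 0.002, 0, 0, 0, 0, 1]]]}}

```text
clock: 23.8
tool_pos: [0.6285, 0.2115, 0.1777]
eef_rot: [-0.706, 0.708, 0.006, -0.003]
force: [-0.5, 0.6, 1.4]
finger_gap: 0.0077
```

>>> {"op": "send_rows", "data": {"commands": [[[0, 0.001, 0, 0, 0, 0, 1], [0, 0.002, 0, 0, 0, 0, 1], [0, 0.002, 0, 0, 0, 0, 1]]]}}

```text
clock: 24.1
tool_pos: [0.6291, 0.2116, 0.1774]
eef_rot: [-0.706, 0.708, 0.007, -0.002]
force: [-1.8, -0.3, 6.5]
finger_gap: 0.0079
```

It made contact at TCP z = 0.1777, exactly the predicted seated height. I relieve the load, open and retreat upward.

>>> {"op": "send_rows", "data": {"commands": [[[0, -0.001, 0, 0, 0, 0, 1], [0, -0.0015, 0, 0, 0, 0, 0.85], [0, -0.0015, 0, 0, 0, 0, 0.7], [0, -0.0015, 0, 0, 0, 0, 0.7], [0, -0.0015, 0, 0, 0, 0, 0.7]]]}}

```text
clock: 24.6
tool_pos: [0.6282, 0.2114, 0.1765]
eef_rot: [-0.706, 0.708, 0.006, -0.003]
force: [0.4, 1.5, 0.3]
finger_gap: 0.0255
```

>>> {"op": "send_rows", "data": {"commands": [[[0, -0.015, 0, 0, 0, 0, 0.7], [0, -0.04, 0, 0, 0, 0, 0.7], [0, -0.08, 0, 0, 0, 0, 0.7], [0, -0.12, 0, 0, 0, 0, 0.7], [-0.05, -0.13, -0.04, 0, 0, 0, 0.7], [-0.1, -0.13, -0.08, 0, 0, 0, 0.7], [-0.15, -0.13, -0.12, 0, 0, 0, 0.7], [-0.18, -0.13, -0.16, 0, 0, 0, 0.7], [-0.2, -0.13, -0.2, 0, 0, 0, 0.7], [-0.2, -0.13, -0.2, 0, 0, 0, 0.7]]]}}

```text
clock: 25.6
tool_pos: [0.4285, 0.0079, 0.3081]
eef_rot: [-0.706, 0.708, 0.006, -0.002]
force: [0.2, -0.7, 0.2]
finger_gap: 0.0255
```

```bash
python3 - <<'E'
from h import *
np.set_printoptions(suppress=True,precision=4)
state(); v,u=np.mgrid[0:480,0:640]
t=snap('top','t11'); s=snap('side','s11')
for n,q,b in(('top',t,(160,205,205,245)),('side',s,(300,350,130,200))):
    W=cloud(q); I=q['img'].astype(int); m=(u>b[0])&(u<b[1])&(v>b[2])&(v<b[3])&(I.max(-1)<30)&(W[...,0]<.645)&(W[...,2]>.1)
    P=W[m]; print(n,len(P)); 
    if len(P): print(P.mean(0),np.percentile(P,[3,97],axis=0))
q=cv2.resize(t['img'][205:245,160:205],None,fx=1,fy=1).sum(-1)//3
for r in q[::2]: print(' '.join('%3d'%x for x in r[::1]))
# hasp strap top edge line in top view: points z .15-.163 in front
W=cloud(t); m=(u>150)&(u<230)&(v>205)&(v<235)&(W[...,2]>.15)&(W[...,2]<.1625)&(W[...,0]<.6415); print('strap pts',m.sum(),np.nanmin(W[m],0) if m.any() else '')
E
```

```text
t 25.6 p [0.4285 0.0079 0.3081] zaz 90.7 y [ 0.006 -0.003 -1.   ] F [ 0.2 -0.7  0.2] gap 0.0255 q [-0.13 -0.12 -0.29  1.39 -0.    1.43]
top 243
[0.6276 0.2074 0.181 ] [[0.624  0.1821 0.1531]
 [0.6323 0.2356 0.198 ]]
side 51
[0.6279 0.1887 0.1808] [[0.6251 0.1777 0.157 ]
 [0.6303 0.2156 0.1951]]
 77  77  77  77  77  76  78  78  77  78  78  79  80  80  80  80  80  81  81  81  80  79  79  77  77  78  78  79  79  80  79  79  79  79  79  79  79  77  78  79  80  80  80  80  80
 53  46  38  40  49  57  56  56  54  54  53  51  51  45  46  48  47  47  48  47  48  46  42  42  42  41  39  39  39  41  41  41  43  43  44  45  44  44  44  44  45  44  40  40  41
 79  48  37  53  78  79  80  80  80  81  81  82  82  81  81  82  82  82  82  82  83  84  83  83  83  82  82  82  82  82  82  82  82  82  82  82  83  83  83  83  83  83  84  82  83
 81  44  36  53  78  80  80  81  81  82  82  82  82  81  82  82  83  83  83  83  82  82  83  82  83  83  82  82  81  81  82  82  83  83  83  83  84  83  84  83  83  83  83  83  83
 68  51  48  53  67  67  59  60  63  63  63  65  65  66  67  68  68  69  68  69  69 
[... 2132 characters left out ...]
141 142 140 141 143 144 143 142 143 144 141 140 141 142 141 142 143 144 142 138 137 140 140 137 138 141 143 144 145 144 142
146 145 143 143 146 149 147 141 141 141 140 143 145 141 143 142 141 141 142 146 149 147 146 148 147 144 144 147 147 144 141 141 139 137 141 145 142 140 140 142 147 150 147 143 142
148 146 145 146 147 147 146 143 141 141 143 145 142 140 138 138 140 142 143 144 147 145 143 141 142 146 146 143 142 144 144 145 143 141 145 146 142 140 142 141 140 142 143 141 137
146 145 144 144 144 143 143 141 142 143 146 147 144 142 140 141 139 137 136 136 139 143 144 141 143 146 145 143 148 146 145 149 149 146 144 141 140 142 144 145 143 142 143 141 140
strap pts 202 [0.6129 0.1485 0.1503]
```

```bash
python3 - <<'E'
from h import *
a=pickle.load(open('top0.pkl','rb'));b=pickle.load(open('t11.pkl','rb'))
for n,(u0,u1,v0,v1) in dict(caliper=(145,190,285,400),jar=(395,475,320,385),mallet=(495,610,290,410),counters=(350,372,205,232),scriber=(440,470,195,225)).items():
    print(n,np.mean(np.abs(a['img'][v0:v1,u0:u1].astype(int)-b['img'][v0:v1,u0:u1])).round(1))
print(hand_in())
E
```

```text
caliper 26.4
jar 9.1
mallet 31.5
counters 4.9
scriber 4.9
the job is handed in; nothing more can be done
None
```

The cabinet is locked up and the job is handed in, at about 26 s of the 72 s allowed. I swung the hasp flat over the staple and hung the pin by its handle in the rack's middle slot. I let go, took the pin again from above by its handle, and lowered it through the staple's loop.

**Hasp:** it met the door at about 10 N. The last top picture still shows the strap's edge running straight along the door front.

**Pin:** the handle met the loop at exactly the height worked out beforehand (tool tip at 0.1777 m). After release it stood upright in the pictures, from about z 0.153 to 0.198 m (about 0.147 to 0.197 m expected). It was centred at about x 0.628, within 2 mm of the staple's middle. In y the top camera put the handle's mid at about 0.209, against an eye position of 0.210 to 0.214.

**Camera disagreement:** the top and side cameras differed by a few mm on the pin's position, most at the rack. I settled it with close wrist-camera views and by feeling for contact.

**First grip:** my first grip on the flat pin looked shallow, so I set it back down and gripped it deeper. The gap still read about 8 mm on the 10 mm shaft, but it held throughout.

**Other tools:** I made no contact with them that I know of. Comparing first and last top pictures, the countersink and scriber areas barely changed. The caliper (26) and mallet (32) areas changed a lot and the jar area (9) somewhat. The arm and its shadow probably account for that, because it stood elsewhere in the first picture. I did not check those three further before handing in.

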